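# Function check of the bench emergency stop

### The job

Check the bench's emergency stop: push the red mushroom button on the yellow box down until it latches in, then turn it clockwise (seen from above) by pushing one of its wings sideways until it springs back out, and take your hand away so that it turns back to rest. It only wants pushing with the fingers: do not lift the yellow box or shove it along, do not press the black button on the grey box, and leave everything else on the bench where it is.

Things in the scene. Friction and masses are not known exactly. Their poses are not given: they have to be found in the camera images.
- stop_station: Yellow box 110 x 110 x 60 mm, 1.8 kg, standing loose on rubber feet; carries the red mushroom button at the centre of its top. Origin: centre of its underside, on the bench; z up; -x is its front. It stands left or right of the grey one, yawed up to 70 degrees; it would slide at a sideways push of roughly 10 N or more.
- stop_top (a point): Centre of the top of the red mushroom head (98 mm above the bench when out), on its axis, which is vertical through the middle of the box. The head is 42 mm across and 20 mm deep, its top flat for 13 mm around the centre and then rounded. The point moves down and turns with the head.
- wing_front (a point): On the upper face, 32 mm from the head's axis, of the wing that points to the box's front (-x) at rest. Two wings stand out on opposite sides, from 21 to 39 mm from the axis, 11 mm wide, 12 mm high. Upper faces 92 mm above the bench when out, 83.5 mm when latched; the box's lid is at 60 mm. Closed fingertips fit beside a wing, down to just above the lid.
- wing_back (a point): The same point on the opposite wing, which points to the box's back (+x) at rest.
- stop_button (a joint): How far the red head is pushed in, in m: 0 fully out, up to 0.011 fully in (hard stop). A spring pushes it out (2 N at the start of travel, 4 N at the end); from 5 mm on a sprung catch adds a little, so that about 5 N in all latches it: past 8.5 mm the catch snaps in, and it then stays in at about 0.0085 by itself. It cannot be pulled out: only turning frees it.
- stop_twist (a joint): How far the red head is turned clockwise seen from above, in rad: 0 at rest, hard stop at 0.9. A weak spring turns it back to 0 (about 0.02 to 0.07 N m, so 1 to 2.5 N at a wing). When it is latched, turning to about 0.6 rad frees the catch and the head springs out.
- grey_station: Look-alike to be left alone: grey box 110 x 110 x 60 mm with a plain black mushroom button without wings, top 98 mm above the bench. Loose. Origin: centre of its underside.
- black_button (a joint): How far the black button is pushed in, in m: 0 out, 0.008 fully in; it does not latch. To be left alone.
- glass: Clear drinking glass, 72 mm across, 100 mm tall, loose. Origin: centre of its underside. Leave it.
- jar: Small white jar, 48 mm across, 45 mm tall, loose. Origin: centre of its underside. Leave it.
- tape: Roll of black tape lying flat, 90 mm across, 22 mm high, loose. Origin: centre of its underside. Leave it.
- screwdriver: Screwdriver with an orange handle, 190 mm long, 26 mm high, lying loose between the two boxes, roughly along the line away from the robot. Leave it.
- pen: White pen with yellow ends, about 145 mm long, 10 mm thick, lying loose near the robot. Leave it.
There are look-alikes about, which are no part of the job. There is more than one size of the stop_station; the one meant has the size given above.

How it is judged:
By the outcome, as a careful person would: the job done as asked, in the order asked, and still so for the second after the job is handed in, with the robot touching nothing.
It also fails if it takes over 45 s, if anything falls off the work surface, if the arm or the gripper's body presses on something with over 40 N, if the wrist force passes 120 N, or if a joint passes its speed limit or range.

### The arm

A 6-joint arm with a two-finger parallel gripper is mounted at the origin on the work surface. World frame = base frame: x ahead of the robot, y to its left, z up, the work surface at z = 0. Lengths are in m, angles in rad, forces in N, time in s.
With the tool pointing down it reaches from about 0.25 to 0.725 m from the base axis. Payload 4 kg.
Tool frame: the origin (TCP) lies at the very end of the fingers, on their centre line; the grasp point (between the pads) lies 19 mm behind it; z points along the fingers, y is the line along which they close (so a half turn about z gives the same grasp; the last joint's range is limited). The gripper opens to 85 mm and grips with 20 to 120 N. Pads are 22 mm wide; open, the fingers measure 114 mm over their backs; the gripper's body (76 mm by 85 mm) begins 54 mm behind the grasp point. The pads swing forward as they close: fully open they stand 13 mm farther back than shut.
Start: joints at [-1.165, 0.241, 0.005, 1.335, 0, 1.571], TCP at [0.197, -0.459, 0.21] pointing down, gripper open.
Joint ranges: [-2.72, 2.72], [-1.05, 1.87], [-1.09, 1.28], [-1.99, 2.15], [-1.42, 1.44], [-3.14, 3.14]. Speed limits (rad/s): [2.79, 2.79, 3.14, 3.14, 3.14, 3.14].

### API

Orientations are given as a unit quaternion [x, y, z, w].
In Python, from workcell import bot, vision, workorder gives the robot as it stands.
- The arm moves only by the shell command python3 -m creep 'ROWS' [OPENING]. ROWS is JSON, a list of rows, each a list of 2 entries, a list of its own where there are three numbers: the shift along the tool's x, y, z in mm, then the turn, a rotation vector about the tool's x, y, z in rad. In form: [[[dx, dy, dz], [wx, wy, wz]], ...]. A call has 1 to 12 rows; each row shifts and turns the commanded pose from where the row before left it, along the tool's axes as they then stand; what a row does not reach is not made up. A row lasts 1/8 s, in which the tool goes at most 62.5 mm and 10.7 degrees, less where a joint would pass 70% of its speed; a pose out of reach is approached as far as the arm can. A call is refused whole if a number of a shift passes 62.5 or a number of a turn 0.188, either way. A call with a gripper value outside its range is refused whole. OPENING is the finger opening in mm, from 0 to 85.4, set as the call begins (- or left out, the last holds). The fingers move at their own pace and stop on an object; the grip force is fixed at half the most. Time passes only in rows, so rows that do not move let the fingers close. It gives the time, the measured TCP pose, the force, the opening and the grip force at its end, in the units of the state.
- bot.get_obs(): the state, without advancing time (a new reading comes with each control period).
- vision.camera(name): name is "scene" or "side" or "wrist"; returns a dict with "image" (480x640x3 uint8, blue, green, red), "z_map" (480x640 float32, m along the optical axis (not along the pixel's ray), 0 where there is no reading), "K" (3x3 intrinsics, pixels), "rvec" (rotation vector, rad) and "tvec" (3), from world to camera coordinates, as OpenCV has them; the wrist camera has in their place "tool_from_camera" (4x4, takes a point from camera to tool coordinates, whose origin is the TCP and whose axes are the flange's). Camera axes: x right, y down, z forward; pixel columns grow to the right and rows downward; lengths in m; the calibration is good to about 2 mm. A picture is of the moment at which its call begins: read the wrist's pose just before it.
- workorder.job_done(): hands the job in; it is judged then, once.
Trained networks look in a picture, given as the dict that the camera call returned (one of the last four; its "shot" number tells which), for a name from the list of things; names that differ only in an ending like _2 or _b are one class to them, and where a whole thing is asked for, a point or a joint stands for the part that bears it (a point fixed in the world has none). Each returns a list of dicts, best first, with "score" (0 to 1); they miss things now and then, are a little off and sometimes report something else, mostly with a low value. They report only what shows in the picture. A call takes as long as a camera call. They do not tell look-alikes from the thing itself.
- vision.spot_in(picture, query): "position" ([column, row] in pixels, amid what is visible of it).
- vision.place_of(picture, query): "position" ([column, row] in pixels: a listed point, or the origin of a listed thing).
The state is a dict: "clock": time; "joint_pos": joint angles; "joint_vel": joint speeds; "tau": joint torques, N m; "eef_pos": TCP position; "tool_rot": TCP orientation; "ft_force": force on the tool from outside, world axes, zero at the start; "ft_torque": the same for the moment, N m; "grip_width": finger opening in m; "grasp_force": force on a finger pad.
Only numpy, scipy, OpenCV 4.12 (cv2) and the standard library are available. Lean on these libraries where they do the work, as an engineer would, in place of code of your own. Each camera call takes 0.05 s, during which the arm holds its last target. There are 200 camera calls.

## Working session

There is one attempt and no reset: what is moved stays moved. The work goes in short steps, Python scripts to look and compute and a shell command to move; the robot and the scene stay as the last step left them, time stands still between calls to the robot, and variables do not carry over. Pictures are saved under pics/ and viewed, at most 10 in all, crops included, and the job is handed in when it is done.

```bash
mkdir -p pics
cat > h.py <<'E'
import numpy as np,cv2
from workcell import bot,vision,workorder
from scipy.spatial.transform import Rotation as R
def world(p,uv,z=None):
    K=p["K"];Rm=cv2.Rodrigues(np.array(p["rvec"],float))[0];t=np.array(p["tvec"],float).ravel()
    d=Rm.T@np.linalg.inv(K)@np.array([uv[0],uv[1],1.]);c=-Rm.T@t
    if z is None: s=p["z_map"][int(round(uv[1])),int(round(uv[0]))]
    else: s=(z-c[2])/d[2]
    return c+s*d
def wristpose(p,o):
    T=np.eye(4);T[:3,:3]=R.from_quat(o["tool_rot"]).as_matrix();T[:3,3]=o["eef_pos"]
    W=np.linalg.inv(T@p["tool_from_camera"]);p=dict(p);p["rvec"]=cv2.Rodrigues(W[:3,:3])[0];p["tvec"]=W[:3,3];return p
E
python3 - <<'E'
from h import *
ims=[]
for n in("scene","side"):
    p=vision.camera(n);cv2.imwrite(f"pics/{n}.png",p["image"])
    for q,z in(("stop_top",.098),("wing_front",.092),("wing_back",.092),("stop_station",0),("grey_station",0)):
        for r in vision.place_of(p,q)[:3]: print(n,q,round(r["score"],2),np.round(r["position"]),world(p,r["position"],z).round(3), world(p,r["position"]).round(3))
o=bot.get_obs();print(o["clock"],o["eef_pos"],o["tool_rot"])
E
```

```text
scene stop_top 0.65 [383. 350.] [0.585 0.274 0.098] [0.584 0.274 0.097]
scene stop_top 0.56 [327. 411.] [0.753 0.338 0.098] [0.744 0.322 0.065]
scene stop_top 0.51 [355. 301.] [0.564 0.133 0.098] [0.55  0.113 0.07 ]
scene wing_front 0.74 [336. 407.] [0.732 0.335 0.092] [0.717 0.311 0.042]
scene wing_front 0.67 [398. 350.] [0.554 0.287 0.092] [0.554 0.286 0.091]
scene wing_front 0.54 [353. 309.] [0.577 0.145 0.092] [0.562 0.125 0.064]
scene wing_back 0.73 [319. 417.] [0.771 0.337 0.092] [0.764 0.323 0.063]
scene wing_back 0.69 [369. 349.] [0.606 0.255 0.092] [0.606 0.254 0.091]
scene wing_back 0.59 [356. 294.] [0.546 0.109 0.092] [0.531 0.089 0.065]
scene stop_station 0.8 [326. 427.] [0.745 0.318 0.   ] [0.757 0.338 0.044]
scene stop_station 0.68 [381. 375.] [0.579 0.272 0.   ] [0.605 0.302 0.06 ]
scene stop_station 0.62 [353. 318.] [0.546 0.104 0.   ] [0.566 0.132 0.041]
scene grey_station 0.62 [298. 238.] [ 0.531 -0.225  0.   ] [ 0.554 -0.177  0.047]
scene grey_station 0.51 [296. 374.] [0.741 0.18  0.   ] [0.755 0.21  0.051]
side stop_top 0.82 [262. 340.] [0.574 0.273 0.098] [0.574 
[... 379 characters left out ...]
ing_back 0.88 [141. 360.] [0.749 0.348 0.092] [0.767 0.322 0.064]
side wing_back 0.78 [244. 330.] [0.612 0.249 0.092] [0.611 0.25  0.093]
side wing_back 0.69 [312. 287.] [0.523 0.113 0.092] [ 0.547 -0.006 -0.   ]
side stop_station 0.89 [162. 387.] [0.743 0.316 0.   ] [0.721 0.351 0.042]
side stop_station 0.83 [304. 321.] [ 0.541  0.104 -0.   ] [0.532 0.147 0.037]
side stop_station 0.69 [263. 381.] [0.579 0.27  0.   ] [0.561 0.323 0.059]
side grey_station 0.72 [258. 338.] [0.616 0.167 0.   ] [0.582 0.268 0.096]
side grey_station 0.61 [339. 233.] [ 0.525 -0.237  0.   ] [ 0.517 -0.18   0.035]
0.6 [ 0.19738925 -0.45940946  0.20991113] [9.79483479e-01 2.01524477e-01 1.43687602e-05 2.06894227e-05]
```

View pics/scene.png

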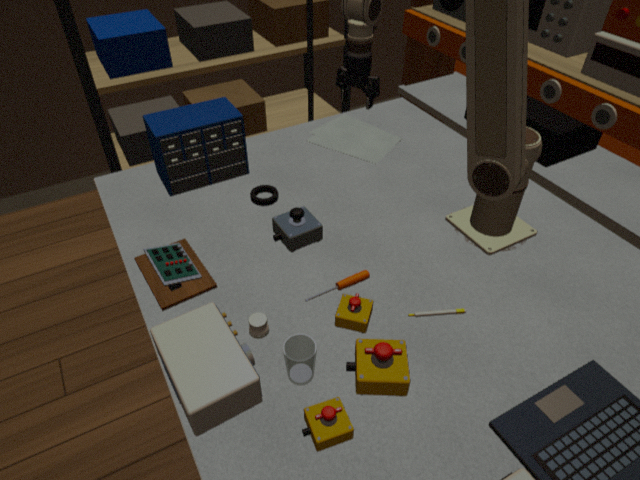

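View pics/side.png

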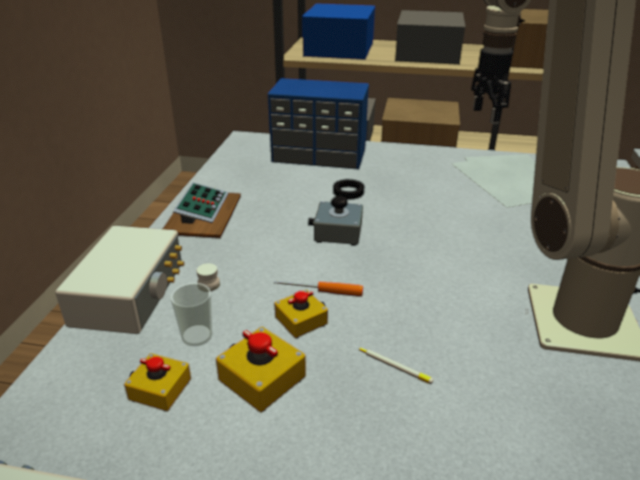

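Candidates for the button, in scene pixels: the large yellow box at (382,360), and small yellow ones at (353,312) and (328,422). The large one fits: its depth gives a lid at 60 mm and a top at 97–98 mm, while the small ones top out near 68 mm. The side view shows the same large box at (261,365). I'll move above it and confirm with a close crop.

```bash
python3 -m creep '[[[35.6,-28.9,0],[0,0,0]],[[35.6,-28.9,0],[0,0,0]],[[35.6,-28.9,0],[0,0,0]],[[35.6,-28.9,0],[0,0,0]],[[35.6,-28.9,0],[0,0,0]],[[35.6,-28.9,0],[0,0,0]],[[35.6,-28.9,0],[0,0,0]],[[35.6,-28.9,0],[0,0,0]],[[35.6,-28.9,0],[0,0,0]],[[35.6,-28.9,0],[0,0,0]],[[35.6,-28.9,0],[0,0,0]],[[35.6,-28.9,0],[0,0,0]]]' 0
python3 -m creep '[[[35.6,-28.9,0],[0,0,0]],[[35.6,-28.9,0],[0,0,0]],[[35.6,-28.9,0],[0,0,0]],[[35.6,-28.9,0],[0,0,0]],[[0,0,0],[0,0,0.16]],[[0,0,0],[0,0,0.16]],[[0,0,0],[0,0,0.16]],[[0,0,0],[0,0,0.16]],[[0,0,0],[0,0,0.16]],[[0,0,0],[0,0,0.16]],[[0,0,0],[0,0,0]],[[0,0,0],[0,0,0]]]' 0
python3 - <<'E'
from h import *
o=bot.get_obs();w=vision.camera("wrist");p=wristpose(w,o);cv2.imwrite("pics/w1.png",p["image"])
for q,z in(("stop_top",.098),("wing_front",.092),("wing_back",.092),("stop_station",0)):
    for r in vision.place_of(w,q)[:3]: print(q,round(r["score"],2),np.round(r["position"]),world(p,r["position"],z).round(4), world(p,r["position"]).round(4))
print(o["clock"],o["eef_pos"],o["tool_rot"],o["ft_force"],o["joint_pos"])
E
```

```text
clock: 2.1
eef_pos: [0.4536, 0.0294, 0.2101]
tool_rot: [0.979, 0.202, 0.0, 0.0]
ft_force: [-0.5, -0.2, -0.6]
grip_width: -0.0
grasp_force: 0.0
clock: 3.6
eef_pos: [0.5457, -0.0381, 0.2106]
tool_rot: [0.991, -0.09, -0.029, -0.092]
ft_force: [-0.2, -0.1, -0.1]
grip_width: 0.0
grasp_force: 0.0
stop_top 0.95 [180. 229.] [0.5537 0.0876 0.098 ] [0.5472 0.1052 0.0697]
wing_back 0.88 [204. 246.] [0.537  0.0762 0.092 ] [0.5297 0.0908 0.0662]
stop_station 0.92 [214. 207.] [0.5477 0.1075 0.    ] [0.5555 0.0861 0.0421]
stop_station 0.61 [ 61. 199.] [0.579  0.2698 0.    ] [0.585  0.2128 0.06  ]
3.6 [ 0.54573177 -0.0381481   0.21063255] [ 0.99130216 -0.08984407 -0.028636   -0.09180437] [-0.1652742  -0.09680688 -0.07177686] [-0.17526317  0.39326885  0.204228    1.45527986  0.17820882  3.14052867]
```

View pics/w1.png

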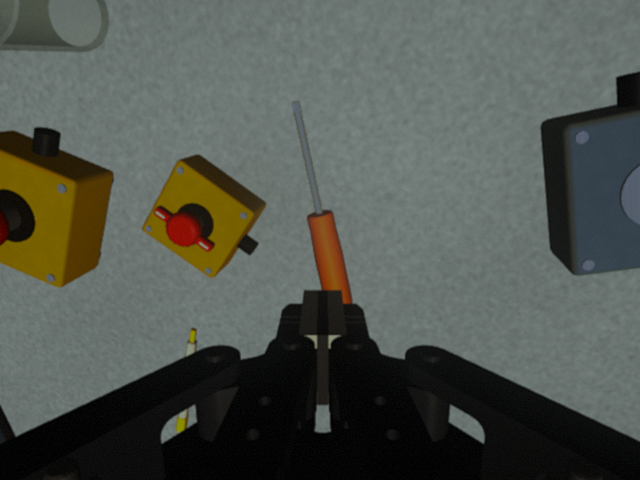

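The wrist view shows the large yellow box at (50,205) on the left, the small look-alike at (195,220), and the grey box at (610,200). Joint 6 reached its limit, so the tool is tilted and short of the target. I'll level it and turn the other way, to yaw 2.6, which pushes the wing equally well.

```bash
cat >> h.py <<'E'
def plan(pos,yaw,o=None):
    "print turn (tool rotvec) to vertical at yaw, and shift in tool axes AFTER that turn, mm"
    o=o or bot.get_obs();C=R.from_quat(o["tool_rot"])
    T=R.from_matrix(np.array([[np.cos(yaw),np.sin(yaw),0],[np.sin(yaw),-np.cos(yaw),0],[0,0,-1]]))
    print("turn",(C.inv()*T).as_rotvec().round(3),"shift after",(T.inv().apply(np.array(pos)-o["eef_pos"])*1000).round(1),
      "shift before",(C.inv().apply(np.array(pos)-o["eef_pos"])*1000).round(1))
E
python3 - <<'E'
from h import *
plan([.55,0,.22],0.1); plan([.55,0,.22],.1+2.0)
E
```

```text
turn [-0.187  0.048 -0.277] shift after [  7.9 -36.3  -9.3] shift before [ -2.8 -38.1  -2.4]
turn [-0.177 -0.164 -2.27 ] shift after [29.7 22.3 -9.3] shift before [ -2.8 -38.1  -2.4]
```

```bash
python3 -m creep '[[[0,0,0],[-0.0935,0.024,-0.139]],[[0,0,0],[-0.0935,0.024,-0.139]],[[0,0,0],[0,0,-0.18]],[[0,0,0],[0,0,-0.18]],[[0,0,0],[0,0,-0.18]],[[0,0,0],[0,0,-0.18]],[[0,0,0],[0,0,-0.18]],[[0,0,0],[0,0,-0.18]],[[0,0,0],[0,0,-0.18]],[[0,0,0],[0,0,-0.18]],[[0,0,0],[0,0,-0.18]],[[0,0,0],[0,0,-0.18]]]' 0
python3 - <<'E'
from h import *
plan([.54,.24,.2],2.59)
E
```

```text
clock: 5.35
eef_pos: [0.5457, -0.0371, 0.2107]
tool_rot: [0.579, 0.815, -0.0, -0.0]
ft_force: [0.0, -0.6, 0.4]
grip_width: -0.0001
grasp_force: 0.0
turn [-0.    -0.    -0.684] shift after [150.1 233.   10.7] shift before [263.6  85.8  10.7]
```

```bash
python3 -m creep '[[[0,0,0],[0,0,-0.171]],[[0,0,0],[0,0,-0.171]],[[0,0,0],[0,0,-0.171]],[[0,0,0],[0,0,-0.171]],[[22,47,0],[0,0,0]],[[22,47,0],[0,0,0]],[[22,47,0],[0,0,0]],[[22,47,0],[0,0,0]],[[22,47,0],[0,0,0]],[[22,47,0],[0,0,0]],[[0,0,0],[0,0,0]],[[0,0,0],[0,0,0]]]' 0
python3 - <<'E'
from h import *
o=bot.get_obs();w=vision.camera("wrist");p=wristpose(w,o);cv2.imwrite("pics/w2.png",p["image"])
for q,z in(("stop_top",.098),("wing_front",.092),("wing_back",.092),("stop_station",0)):
    for r in vision.place_of(w,q)[:3]: print(q,round(r["score"],2),np.round(r["position"]),world(p,r["position"],z).round(4), world(p,r["position"]).round(4))
print(o["clock"],o["eef_pos"],o["tool_rot"],o["ft_force"],o["joint_pos"])
E
```

```text
clock: 6.85
eef_pos: [0.5828, 0.2714, 0.2102]
tool_rot: [0.275, 0.961, -0.001, -0.0]
ft_force: [-0.5, -1.3, -0.0]
grip_width: -0.0001
grasp_force: 0.0
stop_top 0.91 [481. 352.] [0.7208 0.3214 0.098 ] [0.7404 0.3229 0.0701]
stop_top 0.82 [116. 292.] [0.5439 0.1251 0.098 ] [0.5457 0.1065 0.0697]
stop_top 0.76 [318. 229.] [0.5801 0.269  0.098 ] [0.5801 0.269  0.0979]
wing_front 0.94 [145. 295.] [0.5569 0.1372 0.092 ] [0.5595 0.1226 0.0676]
wing_front 0.68 [469. 326.] [0.7017 0.3231 0.092 ] [0.717  0.3245 0.0672]
wing_front 0.65 [311. 176.] [0.5482 0.284  0.092 ] [0.5483 0.2839 0.0915]
wing_back 0.76 [ 88. 284.] [0.5284 0.1084 0.092 ] [0.5286 0.0905 0.0664]
wing_back 0.75 [318. 270.] [0.6062 0.2528 0.092 ] [0.606  0.2529 0.0924]
wing_back 0.65 [488. 370.] [0.7418 0.3192 0.092 ] [0.5924 0.3106 0.2884]
stop_station 0.89 [322. 204.] [0.5812 0.2712 0.    ] [0.5668 0.2805 0.0983]
stop_station 0.72 [455. 314.] [0.7395 0.3231 0.    ] [0.7149 0.3213 0.0433]
stop_station 0.69 [151. 262.] [0.544  0.1076 0.    ] [0.542  0.1301 0.0424]
6.85 [0.58281947 0.2714433  0.21024669] [ 2.75227947e-01  9.61378710e-01 -6.07403514e-04 -4.29546363e-04] [-0.47893457 -1.32623338 -0.00264616] [ 4.36046305e-01  5.38622227e-01  4.47598819e-01  1.48121802e+00
 -3.54239600e-04  9.93700315e-01]
```

View pics/w2.png

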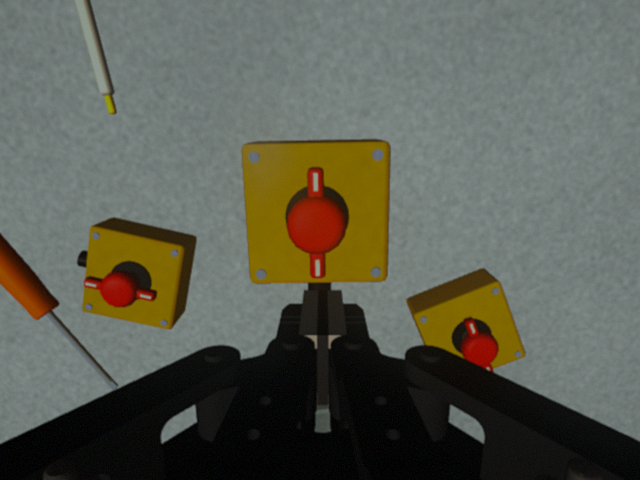

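The centre box, with its red head at (318,222) and wings at (316,180) and (318,265), is the 110 mm one. Its head top measures 97.9 mm, against about 70 mm for the small boxes at (120,290) and (478,348). I'll press it.

```bash
python3 -m creep '[[[1.5,-3,30],[0,0,0]],[[0,0,30],[0,0,0]],[[0,0,30],[0,0,0]],[[0,0,12],[0,0,0]],[[0,0,0],[0,0,0]],[[0,0,3],[0,0,0]],[[0,0,3],[0,0,0]],[[0,0,3],[0,0,0]],[[0,0,3],[0,0,0]],[[0,0,3],[0,0,0]],[[0,0,3],[0,0,0]],[[0,0,0],[0,0,0]]]' 0; python3 -m creep '[[[0,0,1],[0,0,0]],[[0,0,0],[0,0,0]]]'
```

```text
clock: 8.6
eef_pos: [0.5802, 0.2691, 0.0901]
tool_rot: [0.276, 0.961, -0.0, -0.001]
ft_force: [0.3, -1.1, -0.4]
grip_width: 0.0001
grasp_force: 0.0
clock: 8.85
eef_pos: [0.5805, 0.2692, 0.0896]
tool_rot: [0.276, 0.961, -0.0, -0.0]
ft_force: [0.4, -0.3, -0.3]
grip_width: -0.0001
grasp_force: 0.0
```

```bash
python3 -m creep '[[[0,0,1],[0,0,0]],[[0,0,0],[0,0,0]]]';python3 -m creep '[[[0,0,1],[0,0,0]],[[0,0,0],[0,0,0]]]'
```

```text
clock: 9.1
eef_pos: [0.5804, 0.2692, 0.0886]
tool_rot: [0.276, 0.961, -0.0, -0.0]
ft_force: [-1.1, 0.4, 0.8]
grip_width: 0.0003
grasp_force: 0.0
clock: 9.35
eef_pos: [0.5804, 0.2692, 0.0875]
tool_rot: [0.276, 0.961, -0.0, -0.0]
ft_force: [0.3, 0.7, -0.5]
grip_width: 0.0001
grasp_force: 0.0
```

Run:
```python
from h import *
p=vision.camera("side");cv2.imwrite("pics/s2.png",cv2.resize(p["image"][290:420,190:340],None,fx=4,fy=4))
for q in("wing_front","wing_back","stop_top"):
    for r in vision.place_of(p,q)[:3]:
        print(q,round(r["score"],2),np.round(r["position"]),world(p,r["position"]).round(4))
o=bot.get_obs();w=vision.camera("wrist");p=wristpose(w,o)
for q in("wing_front",):
    for r in vision.place_of(w,q)[:3]: print(q,round(r["score"],2),np.round(r["position"]),world(p,r["position"]).round(4))
```

```text
wing_front 0.95 [273. 350.] [0.5523 0.2858 0.0922]
wing_front 0.9 [168. 365.] [0.7183 0.3253 0.0661]
wing_front 0.66 [292. 302.] [0.5585 0.1238 0.0612]
wing_back 0.84 [141. 360.] [0.7655 0.3224 0.0659]
wing_back 0.82 [244. 329.] [0.6492 0.1507 0.0017]
wing_back 0.62 [311. 290.] [0.5475 0.0052 0.0011]
stop_top 0.77 [297. 294.] [0.5524 0.1109 0.0702]
stop_top 0.66 [257. 340.] [0.5817 0.2732 0.0969]
stop_top 0.59 [154. 363.] [0.7401 0.3294 0.0708]
wing_front 0.89 [ 55. 392.] [0.5613 0.1225 0.0667]
wing_front 0.69 [315. 216.] [0.5501 0.2849 0.0928]
```

View pics/s2.png

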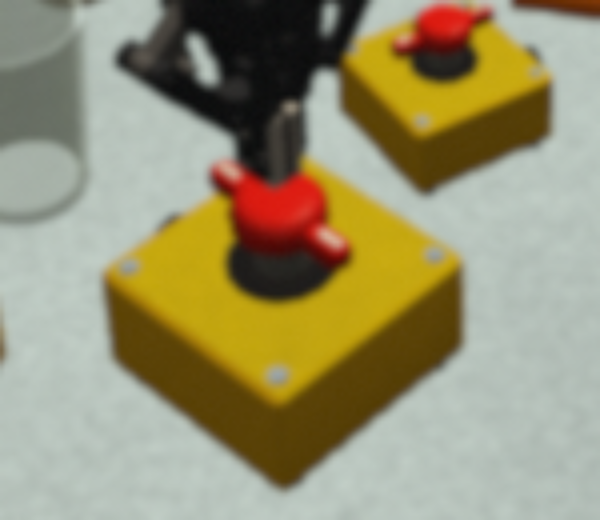

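The side view shows the finger behind the head, near crop (275,160), and the head still out with its wing at 92 mm. So the finger missed the head. I'll measure the fingertip itself in the cameras.

Run:
```python
from h import *
o=bot.get_obs();print(o["eef_pos"])
for n in("side","scene"):
    p=vision.camera(n);q=cv2.projectPoints(np.array([o["eef_pos"]]),p["rvec"],p["tvec"],p["K"],None)[0].ravel();print(n,"TCP px",q)
    if n=="side":
        for r in range(310,346,3): print(r,[world(p,(c,r)).round(3).tolist() for c in(256,260,264)])
    else:
        u,v=q.astype(int);cv2.imwrite("pics/s3.png",cv2.resize(p["image"][v-60:v+60,u-70:u+70],None,fx=4,fy=4));print(u,v)
w=vision.camera("wrist");T=np.linalg.inv(w["tool_from_camera"]);print("tip px",cv2.projectPoints(np.zeros((1,3)),cv2.Rodrigues(T[:3,:3])[0],T[:3,3],w["K"],None)[0].ravel());print(w["tool_from_camera"].round(3))
p=wristpose(w,o);cv2.imwrite("pics/w3.png",p["image"])
for rr in range(180,340,12): print(rr,world(p,(318,rr)).round(3))
```

```text
[0.58050917 0.26920647 0.08762288]
side TCP px [259.00870577 342.38168251]
310 [[0.577, 0.282, 0.167], [0.574, 0.272, 0.159], [0.568, 0.269, 0.158]]
313 [[0.577, 0.283, 0.161], [0.575, 0.271, 0.153], [0.568, 0.271, 0.153]]
316 [[0.577, 0.284, 0.157], [0.575, 0.272, 0.147], [0.571, 0.264, 0.141]]
319 [[0.578, 0.284, 0.151], [0.574, 0.276, 0.144], [0.571, 0.264, 0.135]]
322 [[0.579, 0.28, 0.141], [0.574, 0.277, 0.139], [0.57, 0.269, 0.133]]
325 [[0.58, 0.278, 0.133], [0.575, 0.276, 0.132], [0.57, 0.27, 0.127]]
328 [[0.58, 0.28, 0.128], [0.574, 0.278, 0.128], [0.57, 0.272, 0.123]]
331 [[0.581, 0.279, 0.121], [0.575, 0.278, 0.121], [0.571, 0.27, 0.114]]
334 [[0.581, 0.28, 0.116], [0.576, 0.276, 0.112], [0.574, 0.259, 0.098]]
337 [[0.586, 0.267, 0.096], [0.58, 0.265, 0.096], [0.573, 0.265, 0.097]]
340 [[0.583, 0.275, 0.098], [0.577, 0.275, 0.099], [0.571, 0.272, 0.098]]
343 [[0.581, 0.282, 0.098], [0.575, 0.282, 0.099], [0.569, 0.277, 0.095]]
scene TCP px [382.97957906 350.69866381]
382 350
tip px [322.59235039 293.59387163]
[[-0.001 -0.966 -0.26   0.067]
 [ 1.    -0.    -0.    -0.   ]
 [ 0.    -0.26   0.966 -0.165]
 [ 0.     0.     0.     1.   ]]
180 [0.542 0.291 0.061]
192 [0.547 0.288 0.06 ]
204 [0.547 0.288 0.092]
216 [0.551 0.286 0.094]
228 [0.555 0.283 0.093]
240 [0.559 0.28  0.092]
252 [0.562 0.279 0.096]
264 [0.566 0.276 0.099]
276 [0.569 0.274 0.1  ]
288 [0.574 0.271 0.099]
300 [0.569 0.275 0.124]
312 [0.569 0.275 0.133]
324 [0.569 0.275 0.141]
336 [0.57  0.274 0.147]
```

View pics/s3.png

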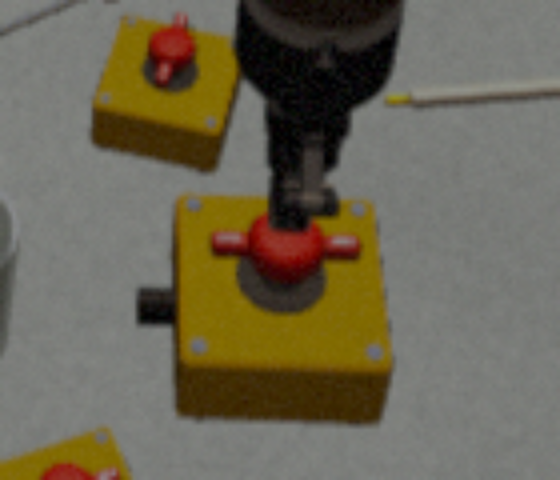

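View pics/w3.png

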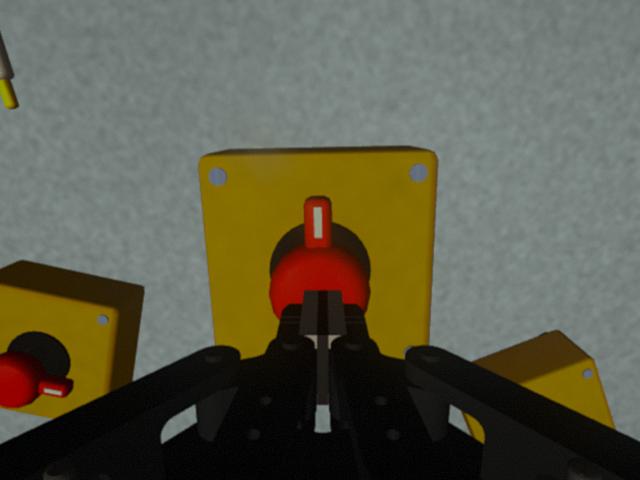

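Seen from the scene camera, the finger sits directly over the head, and depth puts its real end near z≈0.108. That is about 20 mm above the reported TCP. So it is still above the button, and I'll go down gently while watching the force.

```bash
for i in 1 2 3 4; do python3 -m creep '[[[0,0,1.5],[0,0,0]],[[0,0,1.5],[0,0,0]]]' | egrep 'eef|ft'; done
```

```text
eef_pos: [0.5805, 0.2692, 0.0845]
ft_force: [-0.2, 0.2, -0.1]
eef_pos: [0.5804, 0.2692, 0.0814]
ft_force: [-0.5, -0.5, -0.3]
eef_pos: [0.5805, 0.2692, 0.0784]
ft_force: [-0.3, -0.1, 0.1]
eef_pos: [0.5805, 0.2692, 0.0757]
ft_force: [-1.0, -0.5, 1.4]
```

```bash
for i in 1 2 3 4; do python3 -m creep '[[[0,0,1],[0,0,0]],[[0,0,1],[0,0,0]]]' | egrep 'eef|ft'; done
python3 - <<'E'
from h import *
p=vision.camera("side")
for r in vision.place_of(p,"wing_front")[:3]: print(round(r["score"],2),np.round(r["position"]),world(p,r["position"]).round(4))
E
```

```text
eef_pos: [0.5806, 0.2692, 0.0741]
ft_force: [-1.4, -0.9, 4.9]
eef_pos: [0.5805, 0.2692, 0.0721]
ft_force: [-2.0, -1.1, 5.3]
eef_pos: [0.5806, 0.2692, 0.07]
ft_force: [-1.2, -0.6, 3.9]
eef_pos: [0.5805, 0.2692, 0.0675]
ft_force: [-1.8, -0.9, 3.9]
0.76 [168. 364.] [0.7306 0.3035 0.0433]
0.66 [291. 301.] [0.5601 0.1271 0.0654]
0.55 [271. 351.] [0.5574 0.2791 0.0813]
```

```bash
for i in 1 2 3; do python3 -m creep '[[[0,0,0.5],[0,0,0]],[[0,0,0.5],[0,0,0]]]' | egrep 'eef|ft'; done
```

```text
eef_pos: [0.5805, 0.2692, 0.0666]
ft_force: [-0.7, -0.7, 3.8]
eef_pos: [0.5805, 0.2692, 0.0657]
ft_force: [-0.6, -1.2, 6.0]
eef_pos: [0.5806, 0.2693, 0.0656]
ft_force: [-2.3, -1.6, 9.7]
```

The hard stop came at eef z 0.0657, which means contact at 0.0767, so the real tip is 21 mm above the reported TCP. I'll lift and check that it latched.

```bash
python3 -m creep '[[[0,0,-10],[0,0,0]],[[0,0,-20],[0,0,0]],[[0,0,-20],[0,0,0]],[[0,0,0],[0,0,0]]]'
python3 - <<'E'
from h import *
o=bot.get_obs();w=vision.camera("wrist");p=wristpose(w,o)
for q in("stop_top","wing_front","wing_back","stop_station"):
    for r in vision.place_of(w,q)[:3]: print(q,round(r["score"],2),np.round(r["position"]),world(p,r["position"]).round(4))
p=vision.camera("side")
for q in("stop_top","wing_front","wing_back"):
    for r in vision.place_of(p,q)[:3]: print(q,round(r["score"],2),np.round(r["position"]),world(p,r["position"]).round(4))
E
```

```text
clock: 13.15
eef_pos: [0.5817, 0.2698, 0.1162]
tool_rot: [0.276, 0.961, 0.001, 0.001]
ft_force: [0.0, -0.6, 0.7]
grip_width: 0.0001
grasp_force: 0.0
stop_top 0.78 [ 40. 353.] [0.5441 0.1093 0.0706]
stop_top 0.57 [319. 267.] [0.5783 0.27   0.0904]
wing_front 0.92 [ 83. 362.] [0.5616 0.1221 0.067 ]
wing_front 0.63 [314. 199.] [0.5502 0.285  0.0856]
wing_front 0.58 [530. 397.] [0.5923 0.3127 0.2058]
wing_back 0.59 [  2. 342.] [0.5282 0.0911 0.0661]
stop_station 0.97 [ 99. 307.] [0.5418 0.1354 0.0442]
stop_station 0.81 [317. 225.] [0.5614 0.2793 0.0859]
stop_station 0.59 [496. 368.] [0.7071 0.3202 0.0445]
stop_top 0.79 [258. 347.] [0.5791 0.2788 0.0874]
stop_top 0.75 [157. 363.] [0.7354 0.3287 0.0697]
stop_top 0.64 [299. 294.] [0.5487 0.1066 0.067 ]
wing_front 0.77 [271. 354.] [0.5554 0.2874 0.0829]
wing_front 0.72 [290. 301.] [0.5625 0.1237 0.0621]
wing_front 0.66 [166. 367.] [0.7197 0.3285 0.0632]
wing_back 0.89 [139. 359.] [0.8098 0.264  0.0021]
wing_back 0.72 [310. 290.] [5.488e-01 3.100e-03 4.000e-04]
wing_back 0.63 [244. 334.] [0.6126 0.2503 0.0838]
```

It latched: head top about 89 mm, wings about 83.5 mm. Next I'll go to the counter-clockwise side of the front wing and down.

```bash
python3 -m creep '[[[18,-15.5,0],[0,0,0]],[[18,-15.5,0],[0,0,0]],[[0,0,0],[0,0,0]],[[0,0,15],[0,0,0]],[[0,0,15],[0,0,0]],[[0,0,15],[0,0,0]],[[0,0,12],[0,0,0]],[[0,0,6],[0,0,0]],[[0,0,3],[0,0,0]],[[0,0,2],[0,0,0]],[[0,0,0],[0,0,0]]]' 0; python3 -m creep '[[[0,2,0],[0,0,0]],[[0,2,0],[0,0,0]],[[0,2,0],[0,0,0]],[[0,2,0],[0,0,0]],[[0,0,0],[0,0,0]]]'
python3 - <<'E'
from h import *
o=bot.get_obs();w=vision.camera("wrist");cv2.imwrite("pics/w4.png",w["image"])
E
```

```text
clock: 14.98
eef_pos: [0.5337, 0.2622, 0.047]
tool_rot: [0.276, 0.961, 0.0, 0.0]
ft_force: [0.1, 0.1, 0.4]
grip_width: -0.0004
grasp_force: 0.0
clock: 15.6
eef_pos: [0.5379, 0.269, 0.0466]
tool_rot: [0.276, 0.961, -0.0, -0.0]
ft_force: [-0.3, -1.0, -0.5]
grip_width: 0.0
grasp_force: 0.0
```

View pics/w4.png

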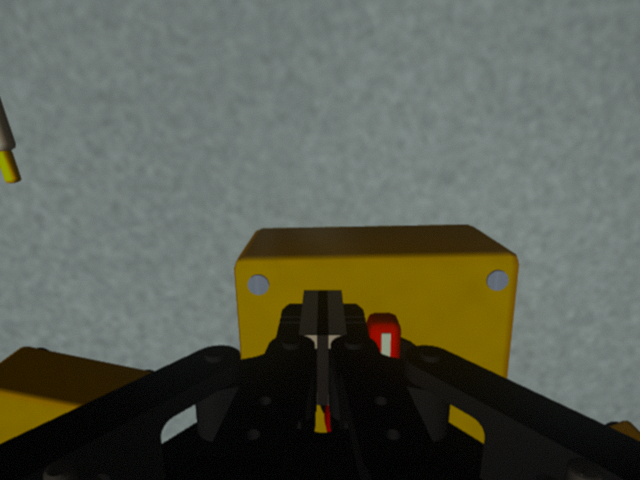

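The view shows the finger at (322,300), clear on the counter-clockwise side of the wing at (385,330) with a gap of about 8 mm. Now I'll push it around an arc.

```bash
python3 -m creep '[[[0,3,0],[0,0,0]],[[0,3,0],[0,0,0]],[[1.4,3.5,0],[0,0,0.1]],[[1.4,3.5,0],[0,0,0.1]],[[0,0,0],[0,0,0]]]'|egrep 'eef|ft'; python3 -m creep '[[[1.4,3.5,0],[0,0,0.1]],[[1.4,3.5,0],[0,0,0.1]],[[0,0,0],[0,0,0]]]'|egrep 'eef|ft';  python3 - <<'E'
from h import *
p=vision.camera("side")
for q in("stop_top","wing_front","wing_back","stop_station"):
    for r in vision.place_of(p,q)[:3]: print(q,round(r["score"],2),np.round(r["position"]),world(p,r["position"]).round(4))
E
```

```text
eef_pos: [0.5424, 0.2814, 0.0465]
ft_force: [-1.4, -0.8, 0.7]
eef_pos: [0.5456, 0.2881, 0.0466]
ft_force: [-2.3, -0.4, 1.1]
stop_top 0.62 [299. 292.] [0.5502 0.1032 0.0709]
stop_top 0.61 [157. 362.] [0.7377 0.3246 0.0672]
stop_top 0.47 [259. 340.] [0.5685 0.3026 0.1258]
wing_front 0.65 [265. 353.] [0.5632 0.2949 0.092 ]
wing_front 0.63 [167. 368.] [0.7174 0.3302 0.0642]
wing_front 0.5 [291. 299.] [0.5151 0.3064 0.2166]
wing_back 0.67 [310. 288.] [ 0.5514 -0.0034 -0.0017]
wing_back 0.53 [253. 324.] [0.5715 0.3168 0.1689]
wing_back 0.53 [142. 360.] [0.7646 0.3217 0.0647]
stop_station 0.94 [159. 389.] [0.7225 0.3574 0.0444]
stop_station 0.78 [259. 384.] [0.3619 0.9125 0.7127]
stop_station 0.62 [301. 324.] [0.5074 0.2748 0.1439]
```

```bash
python3 -m creep '[[[1.4,3.5,0],[0,0,0.1]],[[1.4,3.5,0],[0,0,0.1]],[[0,0,0],[0,0,0]]]'|egrep 'eef|ft';  python3 - <<'E'
from h import *
p=vision.camera("side");cv2.imwrite("pics/s4.png",cv2.resize(p["image"][290:420,190:340],None,fx=4,fy=4))
for q in("wing_front","stop_top"):
    for r in vision.place_of(p,q)[:3]: print(q,round(r["score"],2),np.round(r["position"]),world(p,r["position"]).round(4))
E
```

```text
eef_pos: [0.5501, 0.2942, 0.0465]
ft_force: [-2.1, -1.1, 0.9]
wing_front 0.84 [164. 365.] [0.7252 0.3268 0.0649]
wing_front 0.65 [262. 349.] [0.5638 0.3069 0.1112]
wing_front 0.65 [293. 302.] [0.5143 0.2968 0.2044]
stop_top 0.81 [154. 359.] [0.743  0.3211 0.0693]
stop_top 0.65 [301. 293.] [0.5467 0.1034 0.0689]
stop_top 0.47 [259. 339.] [0.5702 0.2999 0.1242]
```

View pics/s4.png

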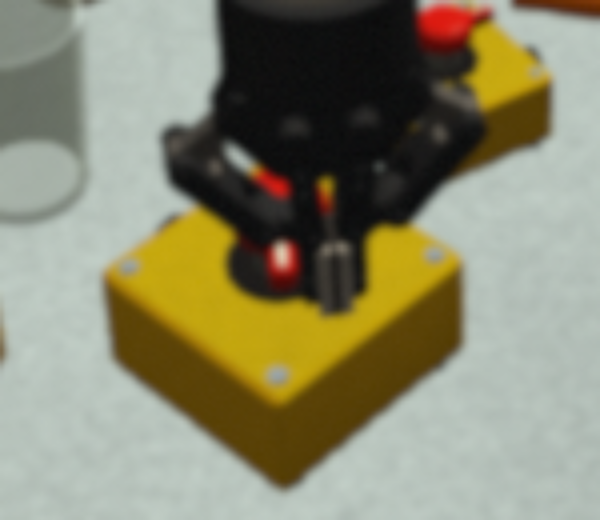

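The wing now points at crop (285,262) and the box has not moved. I'll measure the red head's height and angle.

```bash
cat >> h.py <<'E'
def red(n="side"):
    p=vision.camera(n);hsv=cv2.cvtColor(p["image"],cv2.COLOR_BGR2HSV)
    m=((hsv[...,0]<6)|(hsv[...,0]>174))&(hsv[...,1]>150)&(hsv[...,2]>70)
    P=np.array([world(p,(c,r)) for r,c in np.argwhere(m) if p["z_map"][r,c]>0])
    d=P-[.5795,.2697,0];rr=np.hypot(d[:,0],d[:,1]);k=(P[:,2]>.06)&(P[:,2]<.12)
    hd=k&(rr<17);wg=k&(rr>25)&(rr<42)
    if hd.any():print(n,"head z95",np.percentile(P[hd,2],95).round(4),hd.sum())
    a=np.arctan2(d[:,1],d[:,0])
    for s,t in((1,"front"),(-1,"back")):
        w=wg&(d[:,1]*s>0)
        if w.any():print(t,w.sum(),"angle",np.median(a[w]).round(3),"z",np.percentile(P[w,2],90).round(4))
E
python3 - <<'E'
from h import *
red();red("scene")
E
python3 -m creep '[[[1.4,3.5,0],[0,0,0.1]],[[0,0,0],[0,0,0]]]'|egrep 'clock|eef|ft'
python3 - <<'E'
from h import *
red();red("scene")
E
```

```text
side head z95 0.0966 410
scene head z95 0.0971 438
clock: 17.77
eef_pos: [0.5527, 0.2969, 0.0465]
ft_force: [-2.7, 0.4, 0.6]
side head z95 0.0989 444
scene head z95 0.0973 415
```

```bash
sed -i 's/rr=np.hypot(d\[:,0\],d\[:,1\])/rr=1000*np.hypot(d[:,0],d[:,1])/' h.py
python3 - <<'E'
from h import *
red();red("scene")
E
```

```text
side head z95 0.0984 25
front 61 angle 1.874 z 0.1152
scene head z95 0.0988 95
front 14 angle 1.657 z 0.0918
back 8 angle -1.192 z 0.0906
```

The head is out again: top 98.8 mm and wings 92 mm, turned about 0.75 rad. I'll back off along the arc, then sideways, then up.

```bash
python3 -m creep '[[[-1.7,-3.4,0],[0,0,-0.1]],[[-1.7,-3.4,0],[0,0,-0.1]],[[-1.7,-3.4,0],[0,0,-0.1]],[[-1.7,-3.4,0],[0,0,-0.1]],[[-1.7,-3.4,0],[0,0,-0.1]],[[-1.7,-3.4,0],[0,0,-0.1]],[[-1.7,-3.4,0],[0,0,-0.1]],[[0,-5,0],[0,0,0]],[[0,-5,0],[0,0,0]],[[0,-5,0],[0,0,0]],[[0,0,0],[0,0,0]]]'|egrep 'eef|ft'
python3 -m creep '[[[0,0,-15],[0,0,0]],[[0,0,-25],[0,0,0]],[[0,0,-30],[0,0,0]],[[0,-10,-40],[0,0,0]],[[10,-20,-30],[0,0,0]],[[30,-20,0],[0,0,0]],[[40,-20,0],[0,0,0]],[[40,-10,0],[0,0,0]],[[0,0,0],[0,0,0]]]'
python3 - <<'E'
from h import *
red();red("scene")
p=vision.camera("side")
for q in("stop_station","grey_station"):
    for r in vision.place_of(p,q)[:3]: print(q,round(r["score"],2),np.round(r["position"]),world(p,r["position"],0).round(4))
cv2.imwrite("pics/end.png",p["image"])
E
```

```text
eef_pos: [0.5324, 0.2609, 0.0468]
ft_force: [-0.6, -0.2, 0.7]
clock: 20.48
eef_pos: [0.3865, 0.2577, 0.1882]
tool_rot: [0.275, 0.962, 0.0, 0.0]
ft_force: [-0.6, 0.7, -0.1]
grip_width: 0.0
grasp_force: 0.0
side head z95 0.0987 246
front 34 angle 2.474 z 0.091
back 14 angle -0.396 z 0.0922
scene head z95 0.0985 166
front 7 angle 2.471 z 0.0921
back 11 angle -0.423 z 0.0907
stop_station 0.81 [262. 381.] [0.5806 0.2707 0.    ]
stop_station 0.73 [301. 324.] [0.5451 0.1133 0.    ]
stop_station 0.62 [162. 390.] [0.7389 0.3229 0.    ]
grey_station 0.42 [315. 291.] [ 0.5384  0.0065 -0.    ]
```

View pics/end.png

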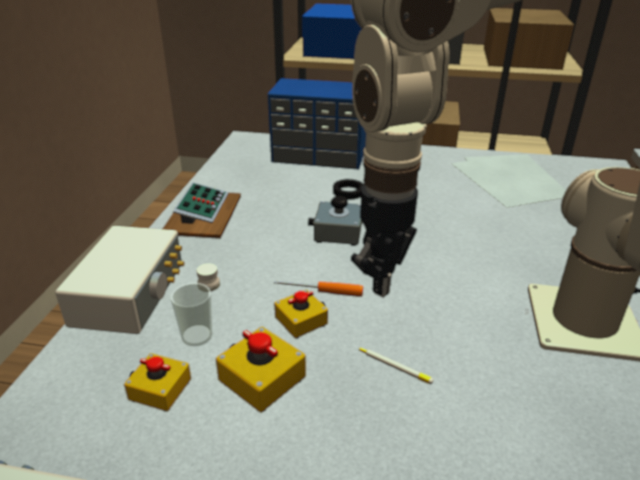

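The button is out and back at rest: the head is at (260,342), and its two wing angles average 2.6, the rest direction. The box is where it was, nothing else has moved, and the arm is clear.

```bash
python3 -c "
from workcell import workorder
print(workorder.job_done())"
```

```text
the job is handed in; nothing more can be done
None
```

I pushed the emergency stop in until it latched, turned it clockwise until it sprang out, and let it turn back to rest; the box had not visibly moved, and the job was handed in at about 20.5 s.

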